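Crack a walnut in the nutcracker and dish it up

ROBOT

A 6-joint arm with a two-finger parallel gripper is mounted at the origin on the work surface. World frame = base frame: x ahead of the robot, y to its left, z up, the work surface at z = 0. Lengths are in m, angles in degrees, forces in N, time in s.
With the tool pointing down it reaches from about 0.4 to 0.825 m from the base axis. Payload 7 kg.
Tool frame: the origin (TCP) lies on the centre line of the jaws, within the pads' length; the fingertips stand 22 mm ahead of it and the grasp point (between the pads) lies 3 mm ahead of it; z points along the fingers, y is the line along which they close (so a half turn about z gives the same grasp; the last joint's range is limited). The gripper opens to 88 mm and grips with 3 to 60 N. Pads are 19 mm wide; open, the fingers measure 130 mm over their backs; the gripper's body (78 mm by 193 mm) begins 47 mm behind the grasp point.
Start: joints at [-49.612, 20.546, 0.682, 0, -70.136, -16.507], TCP at [0.273, -0.617, 0.249] pointing down, gripper open.
Joint ranges: [-176.03, 176.03], [-82.01, 121.73], [-58.28, 71.71], [-173.87, 95.51], [-174.79, -0.11], [-173.66, 173.66]. Speed limits (degrees/s): [136.94, 136.94, 172.46, 180, 180, 180].

INTERFACE

Orientations are given as [roll, pitch, yaw] about the fixed x, y, z axes, in that order (R = Rz(yaw) Ry(pitch) Rx(roll)).
In Python, from plant import get_state, cams, r gives the robot as it stands.
- The arm moves only by the tool apply_moves, never from a script. Its argument "targets" is a list of rows, each an object with "dp": the shift along the world's x, y, z in m, a list of three; "yaw": the turn about the world's z in degrees. In form: [{"dp": [x, y, z], "yaw": yaw}, ...]. A call has 1 to 20 rows; each row is the pose to reach, as a shift and turn from the pose commanded when the call began; what a row does not reach only later rows make up. A row lasts 1/12 s, in which the tool goes at most 41.7 mm and 7.16 degrees, less where a joint would pass 70% of its speed; a pose out of reach is approached as far as the arm can. A call with a gripper value outside its range is refused whole. "grip" is the gripper command: -1 is fully open, 1 is shut, values between are in proportion, set as the call begins (left out, the last holds). The fingers move at their own pace and stop on an object; "squeeze" is the grip in N (left out, the last holds). Time passes only in rows, so rows that repeat a pose let the fingers close. It gives the time, the measured TCP pose, the force, the opening and the grip force at its end, in the units of the state.
- get_state(): the state, without advancing time (a new reading comes with each control period).
- cams.capture(name): name is "scene" or "side" or "wrist"; returns a dict with "image" (420x560x3 uint8, red, green, blue), "range_z" (420x560 float32, m along the optical axis (not along the pixel's ray), 0 where there is no reading), "fx", "fy", "cx", "cy" (pixels), "R" (3x3) and "t" (3): a world point X has camera coordinates R X + t; the wrist camera has in their place "T_tool_cam" (4x4, takes a point from camera to tool coordinates, whose origin is the TCP and whose axes are the flange's). Camera axes: x right, y down, z forward; pixel columns grow to the right and rows downward; lengths in m; the calibration is good to about 2 mm. A picture is of the moment at which its call begins: read the wrist's pose just before it.
- r.close_job(): hands the job in; it is judged then, once.
The state is a dict: "time_s": time; "joints": joint angles; "qd": joint speeds; "joint_torque": joint torques, N m; "tcp_pos": TCP position; "eef_rot": TCP orientation; "contact_force": force on the tool from outside, world axes, zero at the start; "moment": the same for the moment, N m; "gripper_width": finger opening in m; "gripper_force": force on a finger pad.
Only numpy, scipy, OpenCV 4.12 (cv2) and the standard library are available. Lean on these libraries where they do the work, as an engineer would, in place of code of your own. Each camera call takes 0.05 s, during which the arm holds its last target. There are 200 camera calls.

TASK

Take the walnut that stands by itself on the lap tray, stand it upright in the jaws of the nutcracker so that its cheeks, not its seam, face the two arms, and let go of it. Squeeze the two handles together slowly and gently, just until you feel the shell resist and then give, and stop there so that the kernel is not crushed. Then let the handles spring open, set the cracked walnut down gently in the blue dish on the turntable, and leave the nutcracker lying flat on the tray and the pill organizer, pill tin and dropper bottle where they are.

Things in the scene. Friction and masses are not known exactly. Their poses are not given: they have to be found in the camera images.
- walnut: A brown walnut standing on its flat stem end. 34 mm across its seam, 38 mm tall, 29 to 39 mm across its two cheeks (nuts differ; not measured for you). Origin: centre of its underside, z up. The dark seam ridge lies in its own y-z plane; the cheeks face its own +x and -x. Weighs about 35 g. Firm when held across the seam (along its y); only the cheeks give.
- walnut_mid (a point): The middle of the walnut, on its seam, 18 mm above its underside.
- crack (a joint): Width (m) of the hairline crack along the walnut's seam: 0 when whole, 0.05 mm for each mm that the cheeks are pressed in; reading noise (0.7 mm) hides it. The shell resists up to about 25 N on the cheeks within the first 0.5 mm, then gives: it drops in to about 2.4 mm and stays there when let go (2.0 to 2.7 mm: cracked). Pressed on, the kernel resists again; past 2.7 mm it is crushed.
- nutcracker: Steel nutcracker, loose, lying flat: two arms side by side, 20 mm tall, 10 mm thick, joined by a geared hinge. Origin: underside, middle of the hinge; the arms run 150 mm along its own -x, with black grips on the last 60 mm. z up. Open, the arms are 47 mm apart at the jaws, 45 to 51 mm apart from there to 18 mm from the hinge, and 70 mm over the outside of the grips at the point grips.
- jaws (a point): Middle of the ribbed jaws, where the nut goes: on the nutcracker's centre line, 60 mm from the hinge (own -x), 18 mm up.
- grips (a point): Point midway between the two black grips where they are squeezed: on the nutcracker's centre line, 125 mm from the hinge (own -x), 10 mm up. Handles are pressed towards each other along the nutcracker's own y. 1 mm of closing at the jaws is 2.1 mm here. The opening spring takes 1 to 3 N on each handle; a shell about 10 to 15 N at its peak, falling to below half of that as it gives. The kernel is crushed some 3 mm of handle closing after the give.
- left_arm (a joint): Angle (rad) by which each arm is closed from fully open (0). Both arms turn inwards together through the gears; a spring opens them again when let go. The jaws meet the nut somewhere between 0.06 and 0.16, depending on its size.
- dish: Round blue dish, loose, on the grey turntable (240 mm disc, 18 mm high, stiff to turn). Origin: centre of its underside. Flat floor 5 mm thick and 86 mm wide, sloping rim 18 mm high, 112 mm across outside.
- pill_organizer: Yellow pill organizer with seven lids, 50 x 150 x 26 mm, lying on the tray. Origin: centre of its underside. To be left alone.
- pill_tin: Round aluminium pill box, 50 mm wide, 21 mm high, on the turntable. Origin: centre of its underside. To be left alone.
- dropper_bottle: Amber glass bottle with black dropper cap, 33 mm wide, 99 mm high, standing on the turntable. Origin: centre of its underside. To be left alone.
Mind the look-alikes: they are no part of the job. Leave any orange look-alike of the dish alone.

How it is judged:
By the outcome, as a careful person would: the job done as asked, in the order asked, and still so for the second after the job is handed in, with the robot touching nothing.
It also fails if it takes over 72 s, if anything falls off the work surface, if the arm or the gripper's body presses on something with over 40 N, if the wrist force passes 120 N, or if a joint passes its speed limit or range.

## Working session

There is one attempt and no reset: what is moved stays moved. The work goes in short steps, Python scripts to look and compute and a tool call to move; the robot and the scene stay as the last step left them, time stands still between calls to the robot, and variables do not carry over. Pictures are saved under pics/ and viewed, at most 10 in all, crops included, and the job is handed in when it is done.

Besides the shell and the picture viewer there is one more tool, called after ">>>" by a JSON object that holds its "method" and its "body", one argument or row to a line. apply_moves: Moves the arm, as the interface text tells. Its arguments: {"type":"object","properties":{"targets":{"type":"array","items":{"type":"object","properties":{"dp":{"type":"array","items":{"type":"number"}},"yaw":{"type":"number"}}}},"grip":{"type":"number"},"squeeze":{"type":"number"}},"required":["targets"]}

```bash
ls; mkdir -p pics
python3 - <<'E'
from plant import get_state,cams,r
import cv2,pickle
print(get_state())
for n in("scene","side"):
    c=cams.capture(n);pickle.dump(c,open(f"{n}.pkl","wb"))
    cv2.imwrite(f"pics/{n}0.png",c["image"][:,:,::-1])
    print(n,c["fx"],c["cx"],c["R"],c["t"])
E
```

```text
pics
{'time_s': 0.0, 'joints': array([-4.96131756e+01,  2.05910403e+01,  6.34704587e-01, -2.18111616e-02,
       -7.01376783e+01, -1.65057938e+01]), 'qd': array([ 0.0286282 ,  0.00732213,  0.05229426,  0.0463935 , -0.00666332,
        0.06525925]), 'joint_torque': array([ 2.88853098e-04, -5.82727432e+01,  2.93063396e+01,  6.99750647e+00,
        7.05208411e-03, -1.69954874e-04]), 'tcp_pos': array([ 0.27305271, -0.6168015 ,  0.24762889]), 'eef_rot': array([ 1.79904034e+02, -7.05429455e-03, -1.56126391e+02]), 'contact_force': array([0.51446323, 0.0180902 , 0.06337419]), 'moment': array([ 0.06757133, -0.00848804,  0.04230083]), 'gripper_force': 0.0, 'gripper_width': 0.08744520543044096}
scene 391.7413647802256 280.9617988325813 [[-0.03172073  0.99947748 -0.00620986]
 [ 0.82541541  0.02269184 -0.56406957]
 [-0.56363392 -0.02301841 -0.82570392]] [ 0.02792294 -0.44260431  1.10945478]
side 453.4550245609045 272.6838373342345 [[-0.830873   -0.55616539 -0.01816895]
 [-0.36515476  0.56957232 -0.73637583]
 [ 0.41989529 -0.60520032 -0.67632871]] [0.47815698 0.25227272 0.58394672]
```

View pics/scene0.png

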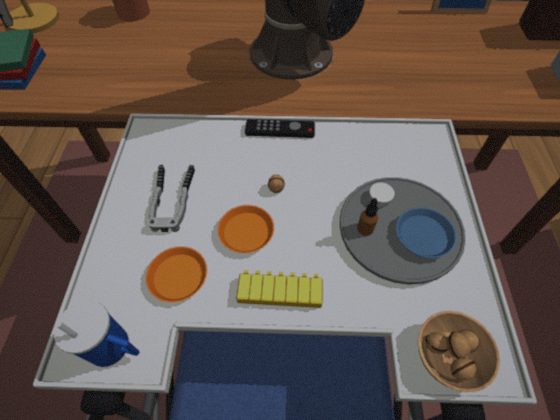

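View pics/side0.png

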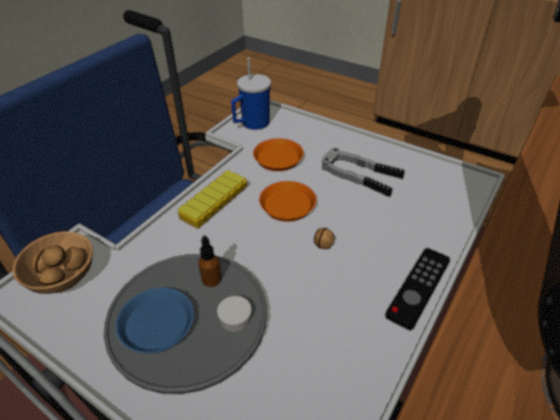

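The scene view shows the walnut at (276,183), the nutcracker with its hinge near (165,224) and grips near (160,172) and (190,172), and the blue dish at (425,233). The bottle is at (369,218) and the tin at (381,194). I'll measure positions with the depth data and enlarge crops.

```bash
cat > h.py <<'E'
import numpy as np,cv2,pickle
def cloud(c,R=None,t=None):
    z=c["range_z"];v,u=np.indices(z.shape)
    P=np.stack([(u-c["cx"])/c["fx"]*z,(v-c["cy"])/c["fy"]*z,z],-1)
    if R is None: R,t=c["R"],c["t"]
    W=(P-t)@R          # R^T (P-t)
    W[z==0]=np.nan
    return W
def wrist(name=None):
    from plant import get_state,cams
    from scipy.spatial.transform import Rotation as Ro
    s=get_state();c=cams.capture("wrist")
    T=np.eye(4);T[:3,:3]=Ro.from_euler("xyz",s["eef_rot"],degrees=True).as_matrix();T[:3,3]=s["tcp_pos"]
    M=np.linalg.inv(T@c["T_tool_cam"]);c["R"],c["t"]=M[:3,:3],M[:3,3]
    if name: pickle.dump(c,open(name+".pkl","wb"));cv2.imwrite(f"pics/{name}.png",c["image"][:,:,::-1])
    return c,s
def onplane(c,u,v,z):
    d=c["R"].T@np.array([(u-c["cx"])/c["fx"],(v-c["cy"])/c["fy"],1]);o=-c["R"].T@c["t"]
    return o+d*(z-o[2])/d[2]
E
python3 - <<'E'
from h import *
np.set_printoptions(precision=4,suppress=True)
for n in("scene","side"):
    c=pickle.load(open(n+".pkl","rb"));W=cloud(c);h=cv2.cvtColor(c["image"],cv2.COLOR_RGB2HSV)
    pts=dict(scene=[(300,210),(276,183),(163,224),(160,172),(190,172),(425,233),(380,192),(369,205),(360,255),(280,290),(100,200),(246,230)],side=[(350,290),(324,238),(335,158),(395,172),(380,186),(155,322),(235,312),(208,245)])[n]
    for u,v in pts: print(n,u,v,W[v,u],h[v,u])
    tz=np.nanmedian(W[200:220,295:320,2] if n=="scene" else W[280:300,340:360,2]);print("trayz",tz)
    # blue dish
    H,S,V=cv2.split(h)
    r=(slice(200,262),slice(390,462)) if n=="scene" else (slice(280,360),slice(110,200))
    m=np.zeros(H.shape,bool);m[r]=1;m&=(H>95)&(H<120)&(S>90)
    p=W[m];p=p[np.isfinite(p[:,0])];top=p[p[:,2]>np.percentile(p[:,2],60)]
    print("dish",p.min(0),p.max(0),"fit",cv2.minEnclosingCircle(top[:,:2].astype(np.float32)),len(p),np.percentile(p[:,2],[5,50,95]))
    r=(slice(170,197),slice(264,290)) if n=="scene" else (slice(224,252),slice(310,338))
    q=W[r].reshape(-1,3);q=q[q[:,2]>tz+.006];print("nut",q.min(0),q.max(0),q.mean(0),len(q))
    r=(slice(158,236),slice(140,200)) if n=="scene" else (slice(143,200),slice(318,408))
    q=W[r].reshape(-1,3);q=q[(q[:,2]>tz+.006)];print("cracker",q.min(0),q.max(0),q.mean(0),len(q), cv2.minAreaRect(q[:,:2].astype(np.float32)))
c=pickle.load(open("scene.pkl","rb"));cr=c["image"][150:240,130:300,::-1]
cv2.imwrite("pics/crop.png",cv2.resize(cr,None,fx=4.5,fy=4.5,interpolation=cv2.INTER_CUBIC))
E
```

```text
scene 300 210 [ 0.537   0.0284 -0.0018] [113  12 173]
scene 276 183 [ 0.4953 -0.0222  0.0334] [ 16 123 131]
scene 163 224 [ 0.5943 -0.2381  0.0233] [ 90   2 134]
scene 160 172 [ 0.4625 -0.2719  0.021 ] [155  39  39]
scene 190 172 [ 0.4588 -0.2085  0.0186] [75 12 42]
scene 425 233 [0.6011 0.2651 0.0245] [105 114 116]
scene 380 192 [0.5158 0.1868 0.0376] [ 90   2 167]
scene 369 205 [0.5899 0.1474 0.0967] [126  44  29]
scene 360 255 [0.6479 0.1394 0.0175] [105   6  92]
scene 280 290 [ 0.7238 -0.0065  0.0241] [ 31 150 165]
scene 100 200 [ 0.532  -0.3851  0.0109] [116  11 168]
scene 246 230 [ 0.592  -0.0782  0.0046] [ 14 203 163]
trayz -0.0007250406297057797
dish [0.5491 0.2075 0.0161] [0.6574 0.3165 0.0376] fit ((0.6022668480873108, 0.26148441433906555), 0.05580081790685654) 2295 [0.0203 0.0226 0.0348]
nut [ 0.4704 -0.0417  0.0054] [ 0.5028 -0.008   0.0391] [ 0.4909 -0.0241  0.0274] 246
cracker [ 0.4378 -0.2822  0.0053] [ 0.5999 -0.2055  0.028 ] [ 0.5366 -0.2404  0.018 ] 1129 ((0.5189104676246643, -0.24350610375404358), (0.16192148625850677, 0.07678214460611343), 0.2668733298778534)
side 350 290 [0.4002 0.0386 0.0002] [120   3 159]
side 324 238 [ 0.4776 -0.0114  0.0332] [ 16 136 150]
side 335 158 [ 0.5839 -0.2541  0.0095] [40 12 63]
side 395 172 [ 0.4541 -0.2683  0.0162] [132  85  15]
side 380 186 [nan nan nan] [53 39 26]
side 155 322 [0.607  0.2625 0.0222] [105 125 100]
side 235 312 [0.5112 0.1928 0.0385] [ 15  10 160]
side 208 245 [0.5847 0.1539 0.1024] [ 0 48 16]
trayz 0.000926607329506576
dish [0.5481 0.1986 0.0173] [0.6596 0.318  0.04  ] fit ((0.6038875579833984, 0.26387819647789), 0.05626945197582245) 3905 [0.0226 0.0246 0.0369]
nut [ 0.4649 -0.0349  0.0078] [ 0.4991 -0.0037  0.0416] [ 0.4804 -0.0146  0.0284] 368
cracker [ 0.4364 -0.3871  0.0069] [ 0.6005 -0.202   0.0299] [ 0.5174 -0.2398  0.0172] 1353 ((0.5193458199501038, -0.29374969005584717), (0.1633402407169342, 0.18547874689102173), 0.8551690578460693)
```

View pics/crop.png

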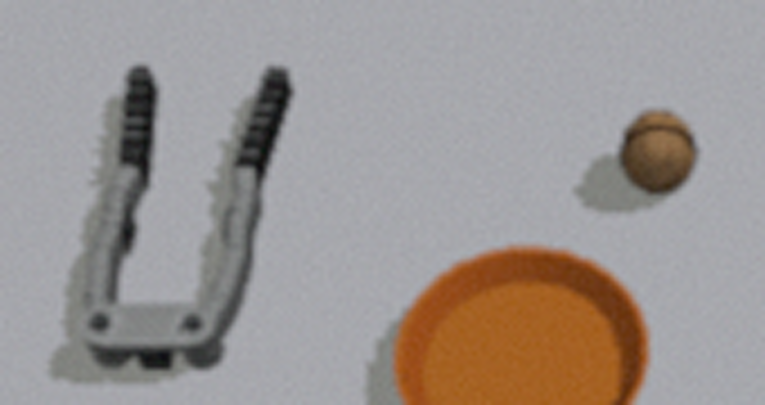

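The crop shows the walnut seam running roughly left to right (world y). The nutcracker's arms point to the robot along -x. I'll move above both for a wrist view.

>>> {"method": "apply_moves", "body": {
  "targets": [
    {"dp": [0.035,0.035,0.01],"yaw": -7},
    {"dp": [0.06,0.07,0.02],"yaw": -14},
    {"dp": [0.08,0.105,0.03],"yaw": -20},
    {"dp": [0.1,0.14,0.04],"yaw": -24},
    {"dp": [0.12,0.18,0.05],"yaw": -24},
    {"dp": [0.14,0.22,0.06],"yaw": -24},
    {"dp": [0.155,0.26,0.07],"yaw": -24},
    {"dp": [0.17,0.3,0.08],"yaw": -24},
    {"dp": [0.18,0.335,0.08],"yaw": -24},
    {"dp": [0.19,0.37,0.08],"yaw": -24},
    {"dp": [0.2,0.405,0.08],"yaw": -24},
    {"dp": [0.21,0.435,0.08],"yaw": -24},
    {"dp": [0.22,0.455,0.08],"yaw": -24},
    {"dp": [0.227,0.467,0.08],"yaw": -24},
    {"dp": [0.227,0.467,0.08],"yaw": -24},
    {"dp": [0.227,0.467,0.08],"yaw": -24},
    {"dp": [0.227,0.467,0.08],"yaw": -24}
  ]
}}

```text
time_s: 1.52
tcp_pos: [0.4999, -0.1509, 0.3283]
eef_rot: [-180.0, -0.0, 179.9]
contact_force: [-0.6, -0.4, 0.2]
gripper_width: 0.0878
gripper_force: 0.0
```

Run:
```python
from h import *
np.set_printoptions(precision=4,suppress=True)
c,s=wrist("w1");print(s["tcp_pos"],s["eef_rot"],s["joints"],s["time_s"]);print(c["fx"],c["cx"],c["cy"],c["T_tool_cam"])
```

```text
[ 0.4999 -0.1509  0.3283] [-179.993    -0.043   179.8562] [  4.7576   3.5082 -10.8477   0.0034 -75.6875 -94.9022] 1.5167
368.2255414467785 276.2496211651838 213.21873545548166 [[ 0.001  -0.9556 -0.2946  0.0803]
 [ 1.      0.0008  0.0007  0.0006]
 [-0.0004 -0.2946  0.9556 -0.1373]
 [ 0.      0.      0.      1.    ]]
```

View pics/w1.png

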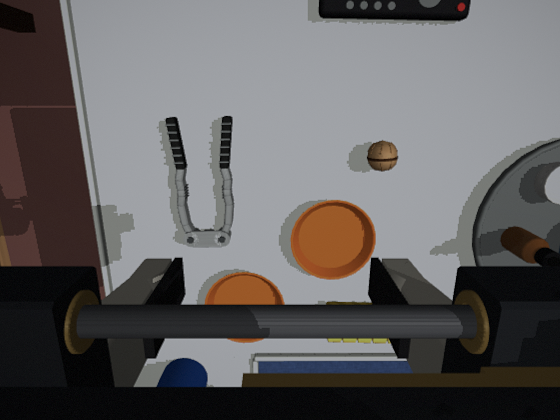

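Wrist view: nut at (382,156) with the seam near horizontal, nutcracker grips at (172,120) and (227,120), hinge screws at (191,240) and (222,240). I'll enlarge those and project key points.

Run:
```python
from h import *
np.set_printoptions(precision=4,suppress=True)
c=pickle.load(open("w1.pkl","rb"));im=c["image"][:,:,::-1]
a=cv2.resize(im[135:177,360:404],(440,420),interpolation=cv2.INTER_CUBIC)
b=cv2.resize(im[110:250,150:250],(300,420),interpolation=cv2.INTER_CUBIC)
cv2.imwrite("pics/crop2.png",np.hstack([a,b]))
W=cloud(c)
q=W[135:177,360:404].reshape(-1,3);print("tray",np.nanmedian(W[180:195,300:330,2]))
q=q[q[:,2]>.005];print("nut",q.min(0),q.max(0),np.median(q,0));t=q[q[:,2]>.03];print(t.mean(0))
q=W[105:255,150:250].reshape(-1,3);q=q[q[:,2]>.01];print("cr",np.percentile(q,[1,99],0))
q=q[(q[:,2]>.016)]
for lo in np.arange(.44,.61,.01):
    y=np.sort(q[(q[:,0]>lo)&(q[:,0]<=lo+.01)][:,1])
    if len(y)<4: continue
    g=np.argmax(np.diff(y));print(round(lo,3),y[[0,g,g+1,-1]],(y[0]+y[-1])/2,len(y))
```

```text
tray 0.0013916175043582788
nut [ 0.4664 -0.0402  0.012 ] [ 0.5025 -0.0055  0.0417] [ 0.4822 -0.0263  0.0339]
[ 0.4836 -0.0236  0.0356]
cr [[ 0.4398 -0.2775  0.011 ]
 [ 0.5989 -0.2048  0.0284]]
0.44 [-0.2805 -0.2691 -0.2149 -0.2031] -0.24180491304592996 168
0.45 [-0.2791 -0.2673 -0.2159 -0.2045] -0.24176633218061655 167
0.46 [-0.2787 -0.2665 -0.2167 -0.2051] -0.24190179634496045 177
0.47 [-0.2767 -0.2649 -0.218  -0.2064] -0.24156319994716083 158
0.48 [-0.2752 -0.2636 -0.2182 -0.2071] -0.24114150436318774 160
0.49 [-0.274  -0.2622 -0.2193 -0.2081] -0.24108240530526687 155
0.5 [-0.2735 -0.2632 -0.2177 -0.2068] -0.24013613330988628 141
0.51 [-0.2751 -0.2648 -0.2159 -0.206 ] -0.24057310184754332 131
0.52 [-0.2747 -0.2631 -0.2174 -0.2073] -0.2409706621492127 140
0.53 [-0.2745 -0.263  -0.2179 -0.2057] -0.24011140283818566 133
0.54 [-0.275  -0.265  -0.2148 -0.2049] -0.23999264724905292 128
0.55 [-0.2742 -0.264  -0.2151 -0.2058] -0.24002134094415867 126
0.56 [-0.2724 -0.2629 -0.2171 -0.2064] -0.2394331054885241 121
0.57 [-0.2717 -0.2578 -0.2558 -0.208 ] -0.23986535096908362 173
0.58 [-0.2694 -0.2694 -0.2681 -0.2094] -0.23944274395891574 369
0.59 [-0.2695 -0.2132 -0.212  -0.2098] -0.23966421447581404 293
0.6 [-0.2574 -0.2574 -0.2549 -0.2486] -0.2530107471386605 7
```

View pics/crop2.png

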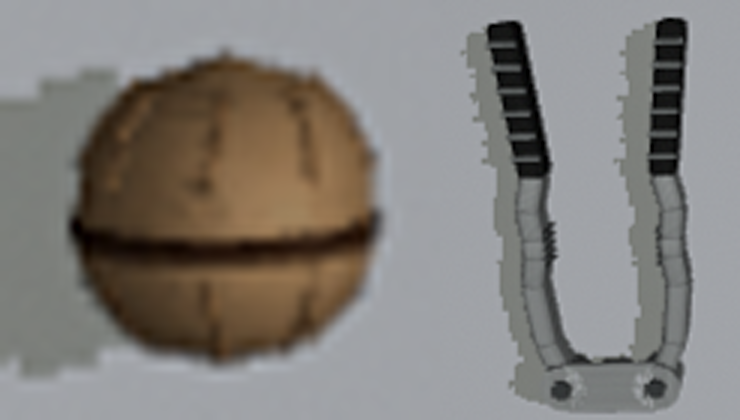

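Run:
```python
from h import *
np.set_printoptions(precision=4,suppress=True)
c=pickle.load(open("w1.pkl","rb"))
for n,u,v,z in[("seamL",367.5,157.8,.018),("seamR",397.8,157.2,.018),("jawL",187.5,190.7,.018),("jawR",221.5,191,.018),("scrL",190,240,.024),("scrR",221.7,239.5,.024),("tipL",171.5,117.5,.02),("tipR",227.5,116.5,.02),("nutTop",382.6,140.5,.016),("nutBot",382.6,171,.016)]: print(n,onplane(c,u,v,z))
```

```text
seamL [ 0.4871 -0.0391  0.018 ]
seamR [ 0.4864 -0.0023  0.018 ]
jawL [ 0.5278 -0.2608  0.018 ]
jawR [ 0.5282 -0.2184  0.018 ]
scrL [ 0.5913 -0.2609  0.024 ]
scrR [ 0.5907 -0.2201  0.024 ]
tipL [ 0.4391 -0.2727  0.02  ]
tipR [ 0.4381 -0.207   0.02  ]
nutTop [ 0.4665 -0.0219  0.016 ]
nutBot [ 0.5037 -0.0188  0.016 ]
```

Nut at about (0.486, -0.0215), seam at about 91 degrees. Nutcracker jaws at about (0.528, -0.240), yaw about 1 degree. Now descending onto the nut.

>>> {"method": "apply_moves", "body": {
  "targets": [
    {"dp": [-0.004,0.035,-0.015],"yaw": 1},
    {"dp": [-0.008,0.07,-0.03],"yaw": 1},
    {"dp": [-0.011,0.1,-0.055],"yaw": 1},
    {"dp": [-0.014,0.122,-0.085],"yaw": 1},
    {"dp": [-0.014,0.1295,-0.12],"yaw": 1},
    {"dp": [-0.014,0.1295,-0.155],"yaw": 1},
    {"dp": [-0.014,0.1295,-0.19],"yaw": 1},
    {"dp": [-0.014,0.1295,-0.22],"yaw": 1},
    {"dp": [-0.014,0.1295,-0.245],"yaw": 1},
    {"dp": [-0.014,0.1295,-0.265],"yaw": 1},
    {"dp": [-0.014,0.1295,-0.28],"yaw": 1},
    {"dp": [-0.014,0.1295,-0.292],"yaw": 1},
    {"dp": [-0.014,0.1295,-0.302],"yaw": 1},
    {"dp": [-0.014,0.1295,-0.302],"yaw": 1},
    {"dp": [-0.014,0.1295,-0.302],"yaw": 1}
  ]
}}

```text
time_s: 2.82
tcp_pos: [0.486, -0.0218, 0.0263]
eef_rot: [-180.0, -0.1, -179.2]
contact_force: [0.1, -0.6, 0.1]
gripper_width: 0.0878
gripper_force: 0.0
```

>>> {"method": "apply_moves", "body": {
  "targets": [
    {"dp": [0,0,0],"yaw": 0},
    {"dp": [0,0,0],"yaw": 0},
    {"dp": [0,0,0],"yaw": 0},
    {"dp": [0,0,0],"yaw": 0},
    {"dp": [0,0,0],"yaw": 0},
    {"dp": [0,0,0],"yaw": 0},
    {"dp": [0,0,0],"yaw": 0},
    {"dp": [0,0,0],"yaw": 0},
    {"dp": [0,0,0],"yaw": 0},
    {"dp": [0,0,0],"yaw": 0}
  ],
  "grip": 1,
  "squeeze": 8
}}

```text
time_s: 3.65
tcp_pos: [0.4862, -0.0207, 0.0266]
eef_rot: [-180.0, -0.0, -179.1]
contact_force: [-0.1, -0.4, 0.6]
gripper_width: 0.0335
gripper_force: 8.0
```

Gripped at 33.5 mm, across the seam. Next I lift, turn 90° and hover over the jaws.

>>> {"method": "apply_moves", "body": {
  "targets": [
    {"dp": [0,0,0.02],"yaw": 0},
    {"dp": [0,0,0.045],"yaw": 0},
    {"dp": [0.002,-0.01,0.07],"yaw": 7},
    {"dp": [0.005,-0.025,0.09],"yaw": 14},
    {"dp": [0.009,-0.045,0.1],"yaw": 21},
    {"dp": [0.013,-0.065,0.1],"yaw": 28},
    {"dp": [0.017,-0.085,0.1],"yaw": 35},
    {"dp": [0.021,-0.105,0.1],"yaw": 42},
    {"dp": [0.025,-0.125,0.1],"yaw": 49},
    {"dp": [0.029,-0.145,0.1],"yaw": 56},
    {"dp": [0.032,-0.165,0.1],"yaw": 63},
    {"dp": [0.035,-0.185,0.1],"yaw": 70},
    {"dp": [0.038,-0.2,0.1],"yaw": 77},
    {"dp": [0.041,-0.21,0.1],"yaw": 84},
    {"dp": [0.042,-0.218,0.1],"yaw": 90},
    {"dp": [0.042,-0.218,0.1],"yaw": 90},
    {"dp": [0.042,-0.218,0.1],"yaw": 90}
  ]
}}

```text
time_s: 5.07
tcp_pos: [0.5279, -0.2388, 0.1262]
eef_rot: [180.0, 0.0, -89.4]
contact_force: [0.7, -0.3, -0.6]
gripper_width: 0.0333
gripper_force: 8.0
```

Run:
```python
from h import *
np.set_printoptions(precision=4,suppress=True)
c,s=wrist("w2");print(s["tcp_pos"],s["eef_rot"],s["joints"],s["time_s"],s["gripper_width"])
from plant import cams
W=cloud(c)
q=W.reshape(-1,3);q=q[(q[:,2]>.015)&(q[:,2]<.035)&(q[:,0]>.42)&(q[:,0]<.62)&(q[:,1]>-.30)&(q[:,1]<-.19)]
for lo in np.arange(.44,.61,.01):
    y=np.sort(q[(q[:,0]>lo)&(q[:,0]<=lo+.01)][:,1])
    if len(y)<4: continue
    g=np.argmax(np.diff(y));print(round(lo,3),y[[0,g,g+1,-1]],(y[0]+y[-1])/2,len(y))
print(np.percentile(q,[.5,99.5],0))
```

```text
[ 0.5279 -0.2388  0.1262] [179.9576   0.0151 -89.3747] [ -5.0187  17.8728 -20.7119  -0.0139 -51.4589   5.6527] 5.0667 0.033311921151484916
0.44 [-0.2812 -0.2698 -0.2157 -0.2048] -0.2430189679627296 482
0.45 [-0.2802 -0.2681 -0.217  -0.2051] -0.24264716845008488 489
0.46 [-0.2788 -0.2667 -0.218  -0.2061] -0.24241865803471027 489
0.47 [-0.2774 -0.2651 -0.2187 -0.2063] -0.2418661594388806 471
0.48 [-0.2762 -0.2644 -0.2201 -0.2098] -0.24295419689955045 471
0.49 [-0.2749 -0.2629 -0.2208 -0.2097] -0.24230104539785546 476
0.5 [-0.2756 -0.2636 -0.2197 -0.2096] -0.24260431768422114 416
0.51 [-0.276  -0.2656 -0.2171 -0.2151] -0.24556498444965938 250
0.52 [-0.2752 -0.2636 -0.2184 -0.2181] -0.2466474545025759 252
0.53 [-0.2756 -0.2636 -0.2182 -0.2161] -0.24586582741834528 244
0.54 [-0.2759 -0.2656 -0.2164 -0.2104] -0.24317439871542246 296
0.55 [-0.2758 -0.265  -0.2175 -0.2065] -0.24116326961921133 409
0.56 [-0.2741 -0.2635 -0.2179 -0.2088] -0.24146864261425977 429
0.57 [-0.2731 -0.2375 -0.2367 -0.2087] -0.24087362766139167 669
0.58 [-0.27   -0.2106 -0.2101 -0.2097] -0.23984424742182744 1269
0.59 [-0.2699 -0.2165 -0.2159 -0.21  ] -0.23993396731013933 1033
[[ 0.4394 -0.2799  0.0152]
 [ 0.599  -0.2064  0.029 ]]
```

View pics/w2.png

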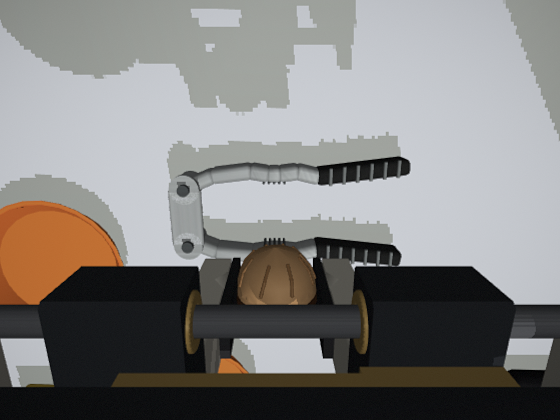

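The nut lines up with the ribs (nut column 277, ribs 275). The centre gap is at y ≈ -0.241. Lowering, then opening just a little so the fingers stay clear of the hinge.

>>> {"method": "apply_moves", "body": {
  "targets": [
    {"dp": [0,-0.002,-0.02],"yaw": 0},
    {"dp": [0,-0.002,-0.04],"yaw": 0},
    {"dp": [0,-0.002,-0.055],"yaw": 0},
    {"dp": [0,-0.002,-0.067],"yaw": 0},
    {"dp": [0,-0.002,-0.077],"yaw": 0},
    {"dp": [0,-0.002,-0.085],"yaw": 0},
    {"dp": [0,-0.002,-0.091],"yaw": 0},
    {"dp": [0,-0.002,-0.095],"yaw": 0},
    {"dp": [0,-0.002,-0.098],"yaw": 0},
    {"dp": [0,-0.002,-0.0995],"yaw": 0},
    {"dp": [0,-0.002,-0.0995],"yaw": 0},
    {"dp": [0,-0.002,-0.0995],"yaw": 0}
  ]
}}

```text
time_s: 6.12
tcp_pos: [0.5285, -0.2408, 0.0274]
eef_rot: [-180.0, -0.0, -89.1]
contact_force: [-0.3, -0.0, -0.5]
gripper_width: 0.0336
gripper_force: 8.0
```

>>> {"method": "apply_moves", "body": {
  "targets": [
    {"dp": [0,0,0],"yaw": 0},
    {"dp": [0,0,0],"yaw": 0},
    {"dp": [0,0,0],"yaw": 0},
    {"dp": [0,0,0],"yaw": 0}
  ],
  "grip": 0.04
}}

```text
time_s: 6.45
tcp_pos: [0.5284, -0.2407, 0.0273]
eef_rot: [-180.0, -0.0, -89.1]
contact_force: [0.5, -0.6, -0.3]
gripper_width: 0.0418
gripper_force: 0.0
```

Released. I'll lift, turn back and look at the nut in the jaws.

>>> {"method": "apply_moves", "body": {
  "targets": [
    {"dp": [0,0,0.01],"yaw": 0},
    {"dp": [0,0,0.03],"yaw": 0},
    {"dp": [0,0,0.06],"yaw": 0},
    {"dp": [0,0,0.09],"yaw": -7},
    {"dp": [0,0,0.12],"yaw": -14},
    {"dp": [0,-0.001,0.14],"yaw": -21},
    {"dp": [0,-0.001,0.16],"yaw": -28},
    {"dp": [0,-0.001,0.17],"yaw": -35},
    {"dp": [0,-0.001,0.18],"yaw": -42},
    {"dp": [0,-0.001,0.19],"yaw": -49},
    {"dp": [0,-0.001,0.19],"yaw": -56},
    {"dp": [0,-0.001,0.19],"yaw": -63},
    {"dp": [0,-0.001,0.19],"yaw": -70},
    {"dp": [0,-0.001,0.19],"yaw": -77},
    {"dp": [0,-0.001,0.19],"yaw": -84},
    {"dp": [0,-0.001,0.19],"yaw": -90},
    {"dp": [0,-0.001,0.19],"yaw": -90},
    {"dp": [0,-0.001,0.19],"yaw": -90}
  ],
  "grip": -1
}}

```text
time_s: 7.95
tcp_pos: [0.5282, -0.2417, 0.2178]
eef_rot: [-180.0, 0.0, -178.9]
contact_force: [-0.3, -0.2, 0.1]
gripper_width: 0.0875
gripper_force: 0.0
```

```bash
python3 - <<'E'
from h import *
np.set_printoptions(precision=4,suppress=True)
c,s=wrist("w3");print(s["tcp_pos"],s["eef_rot"],s["time_s"],s["gripper_width"])
W=cloud(c)
Q=W.reshape(-1,3);q=Q[(Q[:,2]>.014)&(Q[:,2]<.035)&(Q[:,0]>.42)&(Q[:,0]<.62)&(Q[:,1]>-.30)&(Q[:,1]<-.19)]
for lo in np.arange(.44,.60,.01):
    y=np.sort(q[(q[:,0]>lo)&(q[:,0]<=lo+.01)][:,1])
    if len(y)<4: continue
    g=np.argmax(np.diff(y));print(round(lo,3),y[[0,g,g+1,-1]],(y[0]+y[-1])/2,len(y))
print(np.percentile(q,[.5,99.5],0))
E
python3 - <<'E'
import cv2
im=cv2.imread("pics/w3.png")[40:320,100:400]
cv2.imwrite("pics/crop3.png",cv2.resize(im,None,fx=2,fy=2,interpolation=cv2.INTER_CUBIC))
E
```

```text
[ 0.5282 -0.2417  0.2178] [-179.9919    0.034  -178.9253] 7.95 0.08754738057950855
0.44 [-0.2809 -0.2691 -0.2152 -0.2036] -0.24222256211778093 313
0.45 [-0.2794 -0.268  -0.2161 -0.2048] -0.24210790857205333 317
0.46 [-0.2777 -0.2664 -0.2174 -0.2053] -0.24149659272479235 305
0.47 [-0.2771 -0.2654 -0.2179 -0.2066] -0.24183440400359363 289
0.48 [-0.2752 -0.2637 -0.2192 -0.2076] -0.24141281684207233 289
0.49 [-0.2745 -0.2627 -0.2199 -0.2084] -0.2414497395059676 272
0.5 [-0.2747 -0.2636 -0.2188 -0.2074] -0.24104464119468735 242
0.51 [-0.2757 -0.2265 -0.2168 -0.2068] -0.24125389373676215 536
0.52 [-0.2748 -0.2475 -0.2332 -0.2073] -0.2410737935187956 426
0.53 [-0.275  -0.2418 -0.2337 -0.2058] -0.24039300053214513 343
0.54 [-0.275  -0.2269 -0.2153 -0.2054] -0.2402025993278578 309
0.55 [-0.2751 -0.2645 -0.2163 -0.2061] -0.24059163467325487 219
0.56 [-0.2733 -0.2628 -0.2172 -0.2066] -0.23995818943610245 211
0.57 [-0.2722 -0.2305 -0.2295 -0.2084] -0.24030155060116484 323
0.58 [-0.269  -0.2109 -0.21   -0.2099] -0.23946231739897292 612
0.59 [-0.2691 -0.2641 -0.2632 -0.2107] -0.23988369187907416 505
[[ 0.4393 -0.279   0.015 ]
 [ 0.5993 -0.2052  0.0347]]
```

View pics/crop3.png

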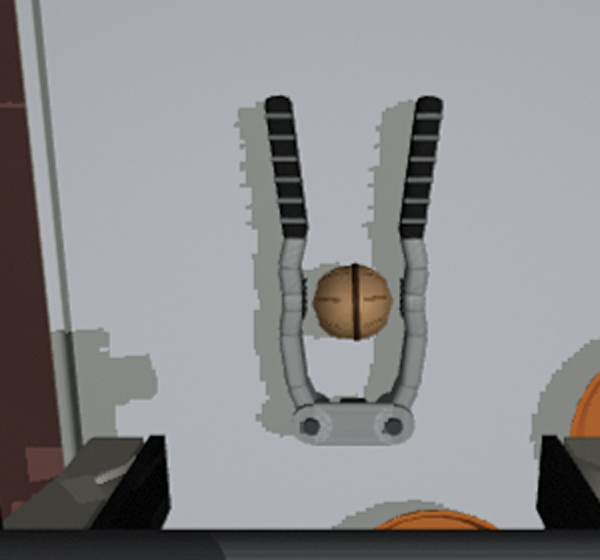

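The picture shows the nut upright between the ribs at about (353,302) in the crop, seam along the centre line, cheeks facing the arms. Moving to the grips now.

>>> {"method": "apply_moves", "body": {
  "targets": [
    {"dp": [-0.02,0,-0.02],"yaw": 0},
    {"dp": [-0.04,0,-0.04],"yaw": 0},
    {"dp": [-0.058,0,-0.06],"yaw": 0},
    {"dp": [-0.065,0,-0.085],"yaw": 0},
    {"dp": [-0.065,0,-0.11],"yaw": 0},
    {"dp": [-0.065,0,-0.135],"yaw": 0},
    {"dp": [-0.065,0,-0.155],"yaw": 0},
    {"dp": [-0.065,0,-0.17],"yaw": 0},
    {"dp": [-0.065,0,-0.181],"yaw": 0},
    {"dp": [-0.065,0,-0.188],"yaw": 0},
    {"dp": [-0.065,0,-0.192],"yaw": 0},
    {"dp": [-0.065,0,-0.192],"yaw": 0}
  ]
}}

```text
time_s: 9.0
tcp_pos: [0.463, -0.2417, 0.0246]
eef_rot: [180.0, -0.1, -179.0]
contact_force: [-0.6, -0.3, 0.4]
gripper_width: 0.0879
gripper_force: 0.0
```

>>> {"method": "apply_moves", "body": {
  "targets": [
    {"dp": [0,0,0],"yaw": 0},
    {"dp": [0,0,0],"yaw": 0},
    {"dp": [0,0,0],"yaw": 0},
    {"dp": [0,0,0],"yaw": 0}
  ],
  "grip": -0.5,
  "squeeze": 20
}}

```text
time_s: 9.33
tcp_pos: [0.4635, -0.2418, 0.0258]
eef_rot: [-180.0, 0.1, -179.1]
contact_force: [-1.5, -0.8, 4.1]
gripper_width: 0.0676
gripper_force: 2.2
```

>>> {"method": "apply_moves", "body": {
  "targets": [
    {"dp": [0,0,0],"yaw": 0},
    {"dp": [0,0,0],"yaw": 0},
    {"dp": [0,0,0],"yaw": 0},
    {"dp": [0,0,0],"yaw": 0}
  ],
  "grip": -0.4
}}

```text
time_s: 9.67
tcp_pos: [0.4636, -0.2418, 0.0254]
eef_rot: [-180.0, 0.0, -179.1]
contact_force: [-0.6, -0.4, 4.2]
gripper_width: 0.0614
gripper_force: 2.7
```

>>> {"method": "apply_moves", "body": {
  "targets": [
    {"dp": [0,0,0],"yaw": 0},
    {"dp": [0,0,0],"yaw": 0},
    {"dp": [0,0,0],"yaw": 0}
  ],
  "grip": -0.3
}}

```text
time_s: 9.92
tcp_pos: [0.4634, -0.2418, 0.0252]
eef_rot: [-180.0, 0.0, -179.1]
contact_force: [-1.4, -0.4, 5.4]
gripper_width: 0.0575
gripper_force: 3.2
```

>>> {"method": "apply_moves", "body": {
  "targets": [
    {"dp": [0,0,0],"yaw": 0},
    {"dp": [0,0,0],"yaw": 0},
    {"dp": [0,0,0],"yaw": 0}
  ],
  "grip": -0.25
}}

```text
time_s: 10.17
tcp_pos: [0.4634, -0.2417, 0.0252]
eef_rot: [-180.0, 0.0, -179.1]
contact_force: [-1.1, 0.4, 5.9]
gripper_width: 0.0549
gripper_force: 3.4
```

>>> {"method": "apply_moves", "body": {
  "targets": [
    {"dp": [0,0,0],"yaw": 0},
    {"dp": [0,0,0],"yaw": 0},
    {"dp": [0,0,0],"yaw": 0}
  ],
  "grip": -0.22
}}

```text
time_s: 10.42
tcp_pos: [0.4635, -0.2417, 0.0252]
eef_rot: [-180.0, 0.0, -179.1]
contact_force: [-0.6, 0.4, 5.6]
gripper_width: 0.0537
gripper_force: 3.4
```

>>> {"method": "apply_moves", "body": {
  "targets": [
    {"dp": [0,0,0],"yaw": 0},
    {"dp": [0,0,0],"yaw": 0},
    {"dp": [0,0,0],"yaw": 0}
  ],
  "grip": -0.19
}}

```text
time_s: 10.67
tcp_pos: [0.4634, -0.2418, 0.0252]
eef_rot: [-180.0, 0.0, -179.1]
contact_force: [-0.3, 0.1, 6.7]
gripper_width: 0.0522
gripper_force: 3.6
```

>>> {"method": "apply_moves", "body": {
  "targets": [
    {"dp": [0,0,0],"yaw": 0},
    {"dp": [0,0,0],"yaw": 0},
    {"dp": [0,0,0],"yaw": 0}
  ],
  "grip": -0.17
}}

```text
time_s: 10.92
tcp_pos: [0.4634, -0.2418, 0.0252]
eef_rot: [-180.0, 0.0, -179.1]
contact_force: [-1.4, 0.1, 5.9]
gripper_width: 0.0515
gripper_force: 4.4
```

>>> {"method": "apply_moves", "body": {
  "targets": [
    {"dp": [0,0,0],"yaw": 0},
    {"dp": [0,0,0],"yaw": 0},
    {"dp": [0,0,0],"yaw": 0}
  ],
  "grip": -0.15
}}

```text
time_s: 11.17
tcp_pos: [0.4635, -0.2418, 0.0253]
eef_rot: [-180.0, 0.0, -179.1]
contact_force: [-1.0, -0.3, 4.6]
gripper_width: 0.0507
gripper_force: 5.7
```

>>> {"method": "apply_moves", "body": {
  "targets": [
    {"dp": [0,0,0],"yaw": 0},
    {"dp": [0,0,0],"yaw": 0},
    {"dp": [0,0,0],"yaw": 0}
  ],
  "grip": -0.14
}}

```text
time_s: 11.42
tcp_pos: [0.4634, -0.2418, 0.0252]
eef_rot: [-180.0, 0.0, -179.1]
contact_force: [-0.8, -1.5, 5.6]
gripper_width: 0.05
gripper_force: 6.5
```

>>> {"method": "apply_moves", "body": {
  "targets": [
    {"dp": [0,0,0],"yaw": 0},
    {"dp": [0,0,0],"yaw": 0},
    {"dp": [0,0,0],"yaw": 0}
  ],
  "grip": -0.13
}}

```text
time_s: 11.67
tcp_pos: [0.4635, -0.2418, 0.0252]
eef_rot: [-180.0, 0.0, -179.1]
contact_force: [-1.0, -0.1, 5.9]
gripper_width: 0.0495
gripper_force: 7.5
```

>>> {"method": "apply_moves", "body": {
  "targets": [
    {"dp": [0,0,0],"yaw": 0},
    {"dp": [0,0,0],"yaw": 0},
    {"dp": [0,0,0],"yaw": 0}
  ],
  "grip": -0.12
}}

```text
time_s: 11.92
tcp_pos: [0.4635, -0.2418, 0.0253]
eef_rot: [-180.0, 0.0, -179.1]
contact_force: [-1.0, -0.2, 5.5]
gripper_width: 0.0489
gripper_force: 8.6
```

>>> {"method": "apply_moves", "body": {
  "targets": [
    {"dp": [0,0,0],"yaw": 0},
    {"dp": [0,0,0],"yaw": 0},
    {"dp": [0,0,0],"yaw": 0}
  ],
  "grip": -0.11
}}

```text
time_s: 12.17
tcp_pos: [0.4635, -0.2417, 0.0253]
eef_rot: [-180.0, 0.0, -179.1]
contact_force: [-0.2, -0.1, 6.6]
gripper_width: 0.049
gripper_force: 9.8
```

>>> {"method": "apply_moves", "body": {
  "targets": [
    {"dp": [0,0,0],"yaw": 0},
    {"dp": [0,0,0],"yaw": 0},
    {"dp": [0,0,0],"yaw": 0}
  ],
  "grip": -0.1
}}

```text
time_s: 12.42
tcp_pos: [0.4635, -0.2418, 0.0253]
eef_rot: [-180.0, 0.0, -179.1]
contact_force: [-1.4, -0.2, 5.6]
gripper_width: 0.0484
gripper_force: 11.1
```

>>> {"method": "apply_moves", "body": {
  "targets": [
    {"dp": [0,0,0],"yaw": 0},
    {"dp": [0,0,0],"yaw": 0},
    {"dp": [0,0,0],"yaw": 0}
  ],
  "grip": -0.09
}}

```text
time_s: 12.67
tcp_pos: [0.4635, -0.2418, 0.0253]
eef_rot: [-180.0, 0.0, -179.1]
contact_force: [-0.3, 0.1, 5.6]
gripper_width: 0.048
gripper_force: 12.6
```

>>> {"method": "apply_moves", "body": {
  "targets": [
    {"dp": [0,0,0],"yaw": 0},
    {"dp": [0,0,0],"yaw": 0},
    {"dp": [0,0,0],"yaw": 0}
  ],
  "grip": -0.08
}}

```text
time_s: 12.92
tcp_pos: [0.4635, -0.2418, 0.0253]
eef_rot: [-180.0, 0.0, -179.1]
contact_force: [-1.3, -0.2, 6.1]
gripper_width: 0.0475
gripper_force: 13.6
```

>>> {"method": "apply_moves", "body": {
  "targets": [
    {"dp": [0,0,0],"yaw": 0},
    {"dp": [0,0,0],"yaw": 0},
    {"dp": [0,0,0],"yaw": 0}
  ],
  "grip": -0.07
}}

```text
time_s: 13.17
tcp_pos: [0.4635, -0.2418, 0.0253]
eef_rot: [-180.0, 0.0, -179.1]
contact_force: [-1.4, -1.0, 5.9]
gripper_width: 0.047
gripper_force: 14.5
```

>>> {"method": "apply_moves", "body": {
  "targets": [
    {"dp": [0,0,0],"yaw": 0},
    {"dp": [0,0,0],"yaw": 0},
    {"dp": [0,0,0],"yaw": 0}
  ],
  "grip": -0.06
}}

```text
time_s: 13.42
tcp_pos: [0.4635, -0.2419, 0.0252]
eef_rot: [-180.0, 0.0, -179.1]
contact_force: [0.2, -1.4, 5.2]
gripper_width: 0.0468
gripper_force: 15.0
```

>>> {"method": "apply_moves", "body": {
  "targets": [
    {"dp": [0,0,0],"yaw": 0},
    {"dp": [0,0,0],"yaw": 0}
  ],
  "grip": -0.053
}}

```text
time_s: 13.58
tcp_pos: [0.4635, -0.2419, 0.0253]
eef_rot: [-180.0, 0.0, -179.1]
contact_force: [-1.5, -2.1, 5.6]
gripper_width: 0.0464
gripper_force: 14.6
```

>>> {"method": "apply_moves", "body": {
  "targets": [
    {"dp": [0,0,0],"yaw": 0},
    {"dp": [0,0,0],"yaw": 0}
  ],
  "grip": -0.047
}}

```text
time_s: 13.75
tcp_pos: [0.4635, -0.2419, 0.0253]
eef_rot: [-180.0, 0.0, -179.1]
contact_force: [0.0, -1.0, 5.2]
gripper_width: 0.046
gripper_force: 4.7
```

The shell gave: force fell from 15 N to 4.7 N. That puts the estimated cheek press at about 2.4 mm, so I stop here and let the handles spring open.

>>> {"method": "apply_moves", "body": {
  "targets": [
    {"dp": [0,0,0],"yaw": 0},
    {"dp": [0,0,0],"yaw": 0},
    {"dp": [0,0,0],"yaw": 0},
    {"dp": [0,0,0],"yaw": 0}
  ],
  "grip": -0.3
}}

```text
time_s: 14.08
tcp_pos: [0.4634, -0.2416, 0.0249]
eef_rot: [180.0, 0.0, -179.1]
contact_force: [0.7, 0.5, 0.2]
gripper_width: 0.0564
gripper_force: 0.8
```

>>> {"method": "apply_moves", "body": {
  "targets": [
    {"dp": [0,0,0],"yaw": 0},
    {"dp": [0,0,0],"yaw": 0},
    {"dp": [0,0,0],"yaw": 0},
    {"dp": [0,0,0],"yaw": 0}
  ],
  "grip": -0.6
}}

```text
time_s: 14.42
tcp_pos: [0.4632, -0.2417, 0.025]
eef_rot: [180.0, -0.0, -179.1]
contact_force: [1.3, 0.7, -1.5]
gripper_width: 0.0697
gripper_force: 0.7
```

>>> {"method": "apply_moves", "body": {
  "targets": [
    {"dp": [0,0,0],"yaw": 0},
    {"dp": [0,0,0],"yaw": 0},
    {"dp": [0,0,0],"yaw": 0},
    {"dp": [0,0,0.01],"yaw": 0},
    {"dp": [0,0,0.025],"yaw": 0},
    {"dp": [0.01,0,0.05],"yaw": 0},
    {"dp": [0.02,0,0.08],"yaw": 0},
    {"dp": [0.035,0,0.115],"yaw": 0},
    {"dp": [0.05,0,0.15],"yaw": 0},
    {"dp": [0.06,0,0.175],"yaw": 0},
    {"dp": [0.065,0,0.19],"yaw": 0},
    {"dp": [0.065,0,0.19],"yaw": 0},
    {"dp": [0.065,0,0.19],"yaw": 0}
  ],
  "grip": -1
}}

```text
time_s: 15.5
tcp_pos: [0.5284, -0.2416, 0.2164]
eef_rot: [-180.0, 0.1, -179.1]
contact_force: [-1.1, 1.1, -0.9]
gripper_width: 0.0877
gripper_force: 0.0
```

Run:
```python
from h import *
np.set_printoptions(precision=4,suppress=True)
c,s=wrist("w4");print(s["tcp_pos"],s["eef_rot"],s["time_s"],s["gripper_width"])
W=cloud(c)
Q=W.reshape(-1,3);q=Q[(Q[:,2]>.014)&(Q[:,2]<.035)&(Q[:,0]>.42)&(Q[:,0]<.62)&(Q[:,1]>-.30)&(Q[:,1]<-.19)]
for lo in np.arange(.44,.60,.02):
    y=np.sort(q[(q[:,0]>lo)&(q[:,0]<=lo+.01)][:,1])
    g=np.argmax(np.diff(y));print(round(lo,3),y[[0,g,g+1,-1]],(y[0]+y[-1])/2,len(y))
t=Q[(Q[:,2]>.03)&(Q[:,2]<.045)&(Q[:,0]>.49)&(Q[:,0]<.56)&(abs(Q[:,1]+.24)<.03)];print("nut",t.mean(0),t.min(0),t.max(0))
im=c["image"][40:320,100:400,::-1]
cv2.imwrite("pics/crop4.png",cv2.resize(im,None,fx=2,fy=2,interpolation=cv2.INTER_CUBIC))
```

```text
[ 0.5284 -0.2416  0.2164] [-179.9992    0.1142 -179.12  ] 15.5 0.08766553025597833
0.44 [-0.2796 -0.2676 -0.2139 -0.2025] -0.24103520438780973 328
0.46 [-0.2774 -0.2653 -0.2163 -0.2041] -0.2407698156172465 301
0.48 [-0.2749 -0.2632 -0.2183 -0.207 ] -0.24094710739657133 285
0.5 [-0.2743 -0.2633 -0.2186 -0.2073] -0.24081751374888016 246
0.52 [-0.2746 -0.242  -0.234  -0.2067] -0.24065717953944682 429
0.54 [-0.2756 -0.2287 -0.2156 -0.2054] -0.24051831104168653 284
0.56 [-0.2741 -0.2635 -0.2173 -0.2069] -0.24049996333058965 212
0.58 [-0.27   -0.2554 -0.2545 -0.211 ] -0.24048413495892215 634
nut [ 0.5281 -0.2409  0.0356] [ 0.5143 -0.2554  0.03  ] [ 0.5441 -0.2264  0.0412]
```

View pics/crop4.png

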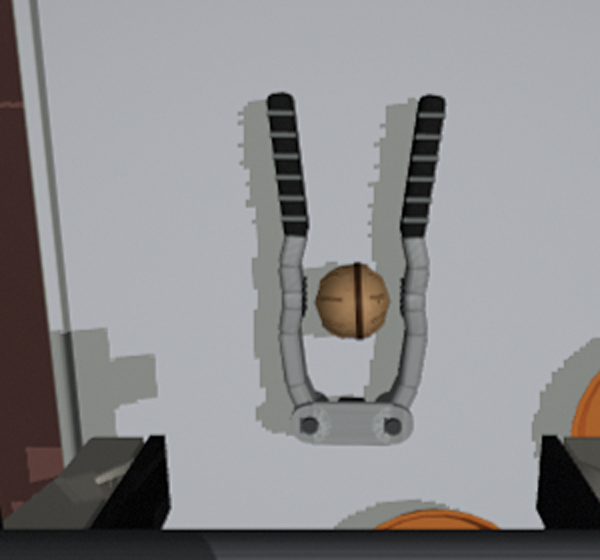

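The nut still stands in the open jaws and has narrowed from about 79 to 73 px in the crop. I'll compare the two pictures more precisely.

Run:
```python
from h import *
for n in("w3","w4"):
    c=pickle.load(open(n+".pkl","rb"));h=cv2.cvtColor(c["image"],cv2.COLOR_RGB2HSV).astype(int)
    s=h[160:215,245:305,1]
    m=s>60
    # subpixel: soft widths along rows/cols by saturation
    soft=np.clip((s-15)/(90-15),0,1)
    print(n,m.sum(),np.sort(m.sum(1))[-8:],np.sort(m.sum(0))[-8:],"soft",np.sort(soft.sum(1))[-10:].mean(),np.sort(soft.sum(0))[-10:].mean(), c["fx"]/c["range_z"][191,270])
```

```text
w3 1159 [37 38 39 39 39 39 40 40] [36 36 36 36 36 37 38 38] soft 38.888 36.56133333333334 1132.5443
w4 1074 [35 35 36 36 37 37 37 37] [36 36 36 37 37 37 37 37] soft 36.30933333333333 36.424 1131.2206
```

The narrowing is about 2.6 px, or about 2.4 mm, which is cracked and not crushed. Regrasping across the seam with the fingers only slightly open.

>>> {"method": "apply_moves", "body": {
  "targets": [
    {"dp": [0,0,-0.01],"yaw": 7},
    {"dp": [0,0,-0.02],"yaw": 14},
    {"dp": [0,0,-0.03],"yaw": 21},
    {"dp": [0,0,-0.04],"yaw": 28},
    {"dp": [0,0,-0.05],"yaw": 35},
    {"dp": [0,0,-0.06],"yaw": 42},
    {"dp": [0,0,-0.07],"yaw": 49},
    {"dp": [0,0,-0.08],"yaw": 56},
    {"dp": [0,0,-0.09],"yaw": 63},
    {"dp": [0,0,-0.1],"yaw": 70},
    {"dp": [0,0,-0.105],"yaw": 77},
    {"dp": [0,0.001,-0.11],"yaw": 84},
    {"dp": [0,0.001,-0.11],"yaw": 90},
    {"dp": [0,0.001,-0.11],"yaw": 90},
    {"dp": [0,0.001,-0.11],"yaw": 90}
  ],
  "grip": 0.04,
  "squeeze": 8
}}

```text
time_s: 16.8
tcp_pos: [0.5272, -0.2406, 0.1043]
eef_rot: [179.9, 0.0, -89.3]
contact_force: [0.7, 0.4, 0.0]
gripper_width: 0.0418
gripper_force: 0.0
```

>>> {"method": "apply_moves", "body": {
  "targets": [
    {"dp": [0,0,-0.02],"yaw": 0},
    {"dp": [0,0,-0.035],"yaw": 0},
    {"dp": [0,0,-0.047],"yaw": 0},
    {"dp": [0,0,-0.057],"yaw": 0},
    {"dp": [0,0,-0.065],"yaw": 0},
    {"dp": [0,0,-0.071],"yaw": 0},
    {"dp": [0,0,-0.076],"yaw": 0},
    {"dp": [0,0,-0.079],"yaw": 0},
    {"dp": [0,0,-0.079],"yaw": 0},
    {"dp": [0,0,-0.079],"yaw": 0}
  ]
}}

```text
time_s: 17.63
tcp_pos: [0.5285, -0.2408, 0.0263]
eef_rot: [-180.0, -0.0, -89.1]
contact_force: [-0.2, -0.6, -0.3]
gripper_width: 0.0421
gripper_force: 0.0
```

>>> {"method": "apply_moves", "body": {
  "targets": [
    {"dp": [0,0,0],"yaw": 0},
    {"dp": [0,0,0],"yaw": 0},
    {"dp": [0,0,0],"yaw": 0},
    {"dp": [0,0,0],"yaw": 0},
    {"dp": [0,0,0],"yaw": 0},
    {"dp": [0,0,0],"yaw": 0}
  ],
  "grip": 1
}}

```text
time_s: 18.13
tcp_pos: [0.5286, -0.2408, 0.0264]
eef_rot: [-180.0, -0.0, -89.1]
contact_force: [0.4, -0.0, 3.7]
gripper_width: 0.0337
gripper_force: 8.0
```

Gripped at 33.7 mm. Lift and carry to above the blue dish at about (0.603, 0.263), passing well over the bottle.

>>> {"method": "apply_moves", "body": {
  "targets": [
    {"dp": [0,0,0.01],"yaw": 0},
    {"dp": [0,0,0.03],"yaw": 0},
    {"dp": [0,0,0.06],"yaw": 0},
    {"dp": [0,0,0.095],"yaw": 0},
    {"dp": [0,0.01,0.13],"yaw": 0},
    {"dp": [0.006,0.035,0.155],"yaw": 0},
    {"dp": [0.012,0.07,0.17],"yaw": 0},
    {"dp": [0.018,0.11,0.175],"yaw": 0},
    {"dp": [0.024,0.15,0.175],"yaw": 0},
    {"dp": [0.03,0.19,0.175],"yaw": 0},
    {"dp": [0.036,0.23,0.175],"yaw": 0},
    {"dp": [0.042,0.27,0.175],"yaw": 0},
    {"dp": [0.048,0.31,0.175],"yaw": 0},
    {"dp": [0.054,0.35,0.175],"yaw": 0},
    {"dp": [0.06,0.39,0.175],"yaw": 0},
    {"dp": [0.066,0.43,0.175],"yaw": 0},
    {"dp": [0.07,0.465,0.175],"yaw": 0},
    {"dp": [0.074,0.49,0.175],"yaw": 0},
    {"dp": [0.0745,0.504,0.175],"yaw": 0},
    {"dp": [0.0745,0.504,0.175],"yaw": 0}
  ]
}}

```text
time_s: 19.8
tcp_pos: [0.6024, 0.2659, 0.2008]
eef_rot: [180.0, -0.0, -89.0]
contact_force: [-0.2, -0.3, 0.1]
gripper_width: 0.0331
gripper_force: 8.0
```

Run:
```python
from h import *
np.set_printoptions(precision=4,suppress=True)
c,s=wrist("w5");print(s["tcp_pos"],s["eef_rot"],s["joints"],s["time_s"],s["gripper_width"])
W=cloud(c);h=cv2.cvtColor(c["image"],cv2.COLOR_RGB2HSV)
m=(h[...,0]>95)&(h[...,0]<120)&(h[...,1]>90)&(np.hypot(W[...,0]-.603,W[...,1]-.263)<.07)
p=W[m];print(len(p),p.min(0),p.max(0),np.percentile(p[:,2],[2,25,50,98]))
q=W.reshape(-1,3);b=q[(q[:,2]>.09)&(q[:,2]<.125)&(np.hypot(q[:,0]-.59,q[:,1]-.15)<.03)];print("bottle",b.mean(0),len(b))
```

```text
[0.6024 0.2659 0.2008] [179.9674  -0.0113 -88.9818] [ 40.7411  20.831   -5.3018  -0.0135 -63.8995 -39.717 ] 19.8 0.033138680049108665
12798 [0.548  0.209  0.0172] [0.6605 0.3149 0.281 ] [0.0229 0.0241 0.0249 0.038 ]
bottle [0.5907 0.1562 0.1018] 975
```

View pics/w5.png

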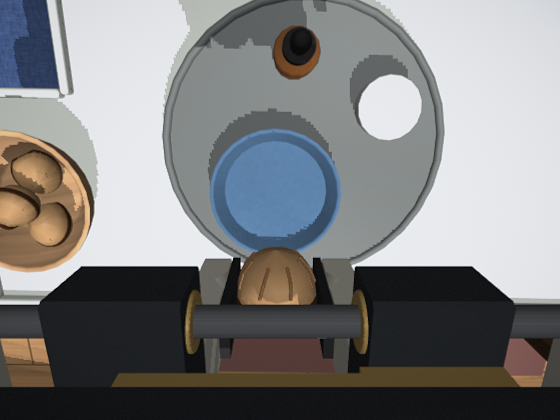

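The dish is centred under the path: (275,190) in the picture, about (0.604, 0.262), floor at z ≈ 0.024. The bottle and tin are clear. Lowering.

>>> {"method": "apply_moves", "body": {
  "targets": [
    {"dp": [0.001,0,-0.015],"yaw": 0},
    {"dp": [0.001,0,-0.04],"yaw": 0},
    {"dp": [0.001,0,-0.065],"yaw": 0},
    {"dp": [0.001,0,-0.09],"yaw": 0},
    {"dp": [0.001,0,-0.11],"yaw": 0},
    {"dp": [0.001,0,-0.125],"yaw": 0},
    {"dp": [0.001,0,-0.135],"yaw": 0},
    {"dp": [0.001,0,-0.141],"yaw": 0},
    {"dp": [0.001,0,-0.146],"yaw": 0},
    {"dp": [0.001,0,-0.149],"yaw": 0},
    {"dp": [0.001,0,-0.149],"yaw": 0},
    {"dp": [0.001,0,-0.149],"yaw": 0}
  ]
}}

```text
time_s: 20.85
tcp_pos: [0.6041, 0.2634, 0.0528]
eef_rot: [-180.0, 0.0, -89.1]
contact_force: [-0.4, 0.2, -0.5]
gripper_width: 0.0336
gripper_force: 8.0
```

>>> {"method": "apply_moves", "body": {
  "targets": [
    {"dp": [0,0,-0.0005],"yaw": 0},
    {"dp": [0,0,-0.001],"yaw": 0},
    {"dp": [0,0,-0.001],"yaw": 0}
  ]
}}

```text
time_s: 21.1
tcp_pos: [0.6038, 0.2635, 0.0514]
eef_rot: [-180.0, 0.0, -89.1]
contact_force: [0.8, -0.1, -0.9]
gripper_width: 0.0336
gripper_force: 8.0
```

>>> {"method": "apply_moves", "body": {
  "targets": [
    {"dp": [0,0,-0.0004],"yaw": 0},
    {"dp": [0,0,-0.0008],"yaw": 0},
    {"dp": [0,0,-0.0008],"yaw": 0}
  ]
}}

```text
time_s: 21.35
tcp_pos: [0.6037, 0.2633, 0.0502]
eef_rot: [180.0, -0.0, -89.1]
contact_force: [0.8, -0.1, -0.3]
gripper_width: 0.0337
gripper_force: 8.0
```

>>> {"method": "apply_moves", "body": {
  "targets": [
    {"dp": [0,0,-0.0004],"yaw": 0},
    {"dp": [0,0,-0.0005],"yaw": 0},
    {"dp": [0,0,-0.0005],"yaw": 0}
  ]
}}

```text
time_s: 21.6
tcp_pos: [0.6037, 0.2633, 0.0497]
eef_rot: [180.0, -0.0, -89.1]
contact_force: [0.2, -0.5, -0.5]
gripper_width: 0.0335
gripper_force: 8.0
```

>>> {"method": "apply_moves", "body": {
  "targets": [
    {"dp": [0,0,-0.0003],"yaw": 0},
    {"dp": [0,0,-0.0006],"yaw": 0},
    {"dp": [0,0,-0.0006],"yaw": 0}
  ]
}}

```text
time_s: 21.85
tcp_pos: [0.6038, 0.2634, 0.0495]
eef_rot: [-180.0, 0.0, -89.1]
contact_force: [-0.6, -0.4, 2.7]
gripper_width: 0.0333
gripper_force: 8.0
```

Touching (2.7 N). Release slightly, let it settle, lift, and retreat.

>>> {"method": "apply_moves", "body": {
  "targets": [
    {"dp": [0,0,0],"yaw": 0},
    {"dp": [0,0,0],"yaw": 0},
    {"dp": [0,0,0],"yaw": 0},
    {"dp": [0,0,0],"yaw": 0},
    {"dp": [0,0,0],"yaw": 0}
  ],
  "grip": 0.07
}}

```text
time_s: 22.27
tcp_pos: [0.6037, 0.2633, 0.049]
eef_rot: [180.0, -0.0, -89.1]
contact_force: [-0.6, 0.2, -0.5]
gripper_width: 0.0409
gripper_force: 0.0
```

>>> {"method": "apply_moves", "body": {
  "targets": [
    {"dp": [0,0,0.005],"yaw": 0},
    {"dp": [0,0,0.015],"yaw": 0},
    {"dp": [0,0,0.03],"yaw": 0},
    {"dp": [0,0,0.055],"yaw": 0},
    {"dp": [0,0,0.085],"yaw": 0},
    {"dp": [0,0,0.12],"yaw": 0},
    {"dp": [0,0,0.15],"yaw": 0},
    {"dp": [0,0.02,0.18],"yaw": 0},
    {"dp": [0,0.045,0.2],"yaw": 0},
    {"dp": [0,0.07,0.21],"yaw": 0},
    {"dp": [0,0.08,0.21],"yaw": 0},
    {"dp": [0,0.08,0.21],"yaw": 0},
    {"dp": [0,0.08,0.21],"yaw": 0}
  ]
}}

```text
time_s: 23.35
tcp_pos: [0.6032, 0.3434, 0.2588]
eef_rot: [180.0, -0.0, -89.1]
contact_force: [1.6, -0.4, -0.2]
gripper_width: 0.0408
gripper_force: 0.0
```

Run:
```python
from h import *
from plant import cams
c,s=wrist("w6");print(s["tcp_pos"],s["time_s"])
d=cams.capture("scene")["image"][:,:,::-1]
a=c["image"][:,:,::-1]
cv2.imwrite("pics/final.png",np.hstack([cv2.resize(a,(400,300)),cv2.resize(d,(400,300))]))
```

```text
[0.60316102 0.34338439 0.25882966] 23.35
```

View pics/final.png

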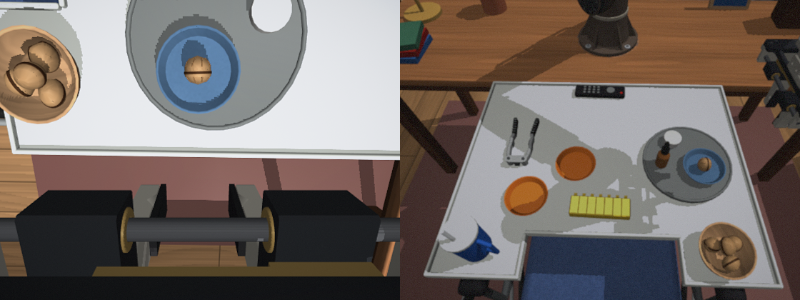

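The cracked nut stands in the blue dish at (198,68) on the left. The nutcracker lies flat and open, the other items look unmoved, and the robot is clear of everything.

```bash
python3 -c "
from plant import r
print(r.close_job())"
```

```text
the job is handed in; nothing more can be done
None
```

The walnut is cracked but not crushed by my estimate (cheeks pressed in about 2.4 mm, from the pictures) and stands in the blue dish. The nutcracker lies open and flat, the other items look unmoved, and the job was handed in at about 23 s.

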